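# Slide a ceramic sample plate to the stand's edge and load it into the test fixture

## Task

Press lightly on the white ceramic sample plate and slide it out of the open end of its teal stand until about a third of it overhangs, then take it by the sides of the overhanging end, lift it clear and lay it in the dark test fixture, lying flat and pushed fully home against the fixture's back stop. The plate is brittle: never press or push it with more than about 12 N, never drop it, and leave the other things on the bench where they are.

Things in the scene. Friction and masses are not known exactly. Their poses are not given: they have to be found in the camera images.
- plate: sample plate: white ceramic, 100 long (its x), 50 wide (y), 3 thick, 40 to 76 g, printed black square and gold pads on top (may be touched). Origin: centre of underside, z up. Too thin to pick up from a flat surface. Slippery on stand and fixture (friction about 0.15); rubber fingertips hold it far better, so shut fingertips pressing down on it with 8 to 12 N drag it along.
- deck: teal top of the stand, 140 long (x), 66 wide, cushioned (gives under 2 when pressed); its flat top is 50 above this origin. The stand is fixed, sunk into the bench by 0 to 14: feel for the contact. Open end: -x, nearer the robot, a free drop. The plate lies along x, centre at x = +3 to +12, in a channel 54 wide between rails 6 high (x = -50 to +64), before a lip 6 high at x = +64.
- clip_foot (a point): middle of the underside of a brass spring clip (foot 10 long, 24 wide, 15 high with its leaf) at x = +48 on the stand. It holds the plate's rear down with about 4 N, so the plate first drags at 2 to 3 N, and the deck feels your press plus 4 N. Leave it alone: press nearer the plate's middle. The plate slides out from under it after the first 5 to 20.
- stand_edge (a point): middle of the edge of the stand's open end, on its flat top, 70 from the deck's origin towards -x; axes as the stand's (x points away from the open end, z up). The plate should overhang this edge by about 35 (25 to 45; plate centre 25 to 5 behind the edge); beyond 50 it tips off. Press where the stand is still underneath.
- nest: test fixture, fixed: dark steel block, aluminium border on three sides, grey box with brass connectors behind (to x = +118, no higher than the pocket floor). Origin 50 below the seat; sunk into the bench by 0 to 14. Pocket floor from x = -12 (open front, free drop) to +50. Side borders 6 high from x = 0, 56 apart: 3 spare each side of the plate. Back stop 10 high.
- nest_seat (a point): point on the fixture's pocket floor where the plate's origin lies when it is home: its far end then touches the back stop, 50 further along +x, and its front 38 overhang the open front. Axes as the fixture's: x towards the back stop, z up. Plate lengthwise along x, either end first, printed side up.
- screwdriver: bystander: screwdriver 160 long, lying beyond the work; leave alone
- solvent: bystander: amber bottle, 52 diameter, 130 high; leave alone
- spare_board: bystander: green board 80 x 60 x 4.5 on the bench, not the sample; leave alone
- mouse: bystander: computer mouse 95 x 58 x 32; leave alone
- parts_tray: bystander: open blue tray 130 x 90 x 30; leave alone
- adapter: bystander: brass ring 32 diameter, 24 high; leave alone
- swab_jar: bystander: glass jar 64 diameter, 80 high; leave alone
Things that resemble listed ones, but are neither listed nor needed, are in the scene too. What is meant by the plate is not blue or brown, and is the larger of those in its own colour.

How it is judged:
By the outcome, as a careful person would: the job done as asked, in the order asked, and still so for the second after the job is handed in, with the robot touching nothing.
It also fails if it takes over 69 s, if anything falls off the work surface, if the arm or the gripper's body presses on something with over 40 N, if the wrist force passes 120 N, or if a joint passes its speed limit or range.

## Robot

A 7-joint arm with a two-finger parallel gripper is mounted at the origin on the work surface. World frame = base frame: x ahead of the robot, y to its left, z up, the work surface at z = 0. Lengths are in m, angles in degrees, forces in N, time in s.
With the tool pointing down it reaches from about 0.4 to 0.9 m from the base axis. Payload 5.5 kg.
Tool frame: the origin (TCP) lies at the centre of the arm's flange, where the gripper is bolted on; the fingertips stand 173 mm ahead of it and the grasp point (between the pads) lies 155 mm ahead of it (manip.tcp_to_grasp is the distance from the TCP to the grasp point, in m); z points along the fingers, y is the line along which they close (so a half turn about z gives the same grasp; the last joint's range is limited). The gripper opens to 85 mm and grips with 20 to 120 N. Pads are 22 mm wide; open, the fingers measure 114 mm over their backs; the gripper's body (76 mm by 85 mm) begins 54 mm behind the grasp point. The pads swing forward as they close: fully open they stand 13 mm farther back than shut.
Start: joints at [15.08, 28.699, -24.465, 88.831, 12.651, 65.22, -12.049], TCP at [0.65, 0, 0.405] pointing down, gripper open.
Joint ranges: [-164.97, 164.97], [-17.58, 116.51], [-87.97, 89.64], [11.32, 138.91], [-80.73, 260.73], [10.89, 115.49], [-147.41, 147.41]. Speed limits (degrees/s): [147.25, 147.25, 180, 180, 180, 180, 180].

## Interface

Orientations are given as [roll, pitch, yaw] about the fixed x, y, z axes, in that order (R = Rz(yaw) Ry(pitch) Rx(roll)).
In Python, from station import manip, vision, ticket gives the robot as it stands. The module is installed in compiled form; this text tells all that it offers.
- The arm moves only by the shell command python3 -m crank 'ROWS' [OPENING]. ROWS is a JSON list of rows, 1 to 5 of them, each an object with the fields d (a list: dx, dy, dz in m), turn_vec (a list: a rotation vector rx, ry, rz in degrees); a field left out counts as zero; each row shifts and turns the commanded pose from where the row before left it, along the tool's axes as they then stand; what a row does not reach is not made up. A row lasts 1/10 s, in which the tool goes at most 0.05 m and 8.59 degrees, less where a joint would pass 70% of its speed; a pose out of reach is approached as far as the arm can. OPENING is the finger opening in m, set as the command begins (- or left out keeps the last). The fingers move at their own pace and stop on an object; the grip force is fixed at half the most. Time passes only in rows, so rows that do not move let the fingers close. It prints the time, the measured TCP pose, the force, the opening and the grip force at its end. Input that does not fit is refused with a message, and nothing moves.
- manip.observe(): the state, without advancing time (a new reading comes with each control period).
- vision.get_image(name): name is "scene" or "side" or "wrist"; returns the picture (400x640x3 uint8, red, green, blue); there is no depth.
- vision.camera_info(name): a dict with "camera_matrix" (3x3 intrinsics, pixels), "D" ([k1, k2, p1, p2, k3] as OpenCV has them; the pictures are not rectified), "world_to_cam" (4x4, takes a point from world to camera coordinates). Camera axes: x right, y down, z forward; pixel columns grow to the right and rows downward; lengths in m; the calibration is good to about 2 mm. A picture is of the moment at which its call begins: read the wrist's pose just before it. camera_info takes no time and is no camera call; for the wrist camera it gives the pose at the moment of the call.
- ticket.finish_job(): hands the job in; it is judged then, once.
The state is a dict: "time": time; "joint_pos": joint angles; "dq": joint speeds; "joint_torque": joint torques, N m; "eef_pos": TCP position; "eef_rot": TCP orientation; "wrist_force": force on the tool from outside, world axes, zero at the start; "ft_torque": the same for the moment, N m; "grip_width": finger opening in m; "grip_force": force on a finger pad.
Only numpy, scipy, OpenCV 4.12 (cv2) and the standard library are available. Lean on these libraries where they do the work, as an engineer would, in place of code of your own. Each camera call takes 0.05 s, during which the arm holds its last target. There are 200 camera calls.

## Working session

There is one attempt and no reset: what is moved stays moved. The work goes in short steps, Python scripts to look and compute and a shell command to move; the robot and the scene stay as the last step left them, time stands still between calls to the robot, and variables do not carry over. Pictures are saved under pics/ and viewed, at most 10 in all, crops included, and the job is handed in when it is done.

```bash
mkdir -p pics; ls; python3 - <<'E'
from station import manip, vision
import cv2,pickle
o=manip.observe();print(o)
for n in("scene","side","wrist"):
    i=vision.camera_info(n);im=vision.get_image(n);print(n,i)
    cv2.imwrite(f"pics/{n}0.png",im[:,:,::-1]);pickle.dump((i,im),open(f"{n}0.pkl","wb"))
E
```

```text
pics
{'time': 0.0, 'joint_pos': array([ 15.0820773 ,  28.75462201, -24.45445639,  88.89185007,
        12.65122459,  65.22013572, -12.05105548]), 'dq': array([-0.10355002,  0.00254047, -0.00901299,  0.00762997, -0.01851266,
       -0.09447215, -0.00086083]), 'joint_torque': array([ 1.57038257e-04, -5.69523740e+01, -5.81651285e+00, -2.80938792e+01,
        1.07328620e-02,  1.20940185e-02,  1.30241034e-05]), 'eef_pos': array([ 6.49640970e-01, -6.69467493e-05,  4.03649084e-01]), 'eef_rot': array([-1.79887161e+02, -4.13997670e-03,  9.00007372e+01]), 'wrist_force': array([-0.20209443,  0.13213616,  0.67164376]), 'ft_torque': array([ 0.0548502 ,  0.00200239, -0.00241879]), 'grip_force': 0.0, 'grip_width': 0.08527120473911959}
scene {'camera_matrix': array([[420.98064656,   0.        , 326.49810538],
       [  0.        , 420.98064656, 195.57770002],
       [  0.        ,   0.        ,   1.        ]]), 'D': array([0.01948155, 0.        , 0.        , 0.        , 0.        ]), 'world_to_cam': array([[ 0.27963322,  0.96009936,  0.00380483, -0.14991094],
       [ 0.81733186, -0.23596849, -0.525
[... 579 characters left out ...]
614587,  1.29907401],
       [ 0.        ,  0.        ,  0.        ,  1.        ]])}
wrist {'camera_matrix': array([[286.29847853,   0.        , 316.92766461],
       [  0.        , 286.29847853, 195.85728018],
       [  0.        ,   0.        ,   1.        ]]), 'D': array([-0.01031086,  0.        ,  0.        ,  0.        ,  0.        ]), 'world_to_cam': array([[ 9.99997043e-01, -1.13052961e-03, -2.15320932e-03,
        -6.49108620e-01],
       [-4.55579743e-04, -9.56790972e-01,  2.90776251e-01,
        -3.79469147e-02],
       [-2.38890240e-03, -2.90774410e-01, -9.56788658e-01,
         3.81178179e-01],
       [ 0.00000000e+00,  0.00000000e+00,  0.00000000e+00,
         1.00000000e+00]])}
```

View pics/scene0.png

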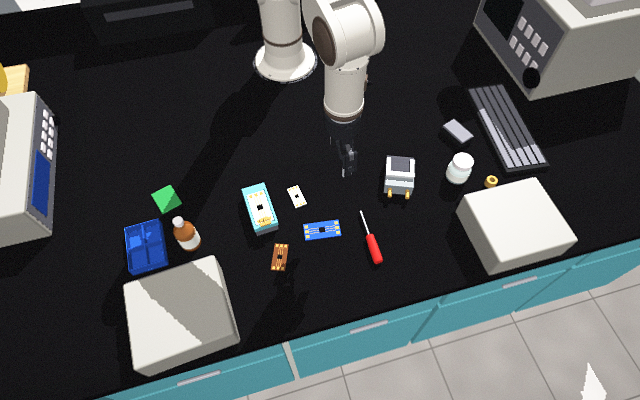

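View pics/side0.png

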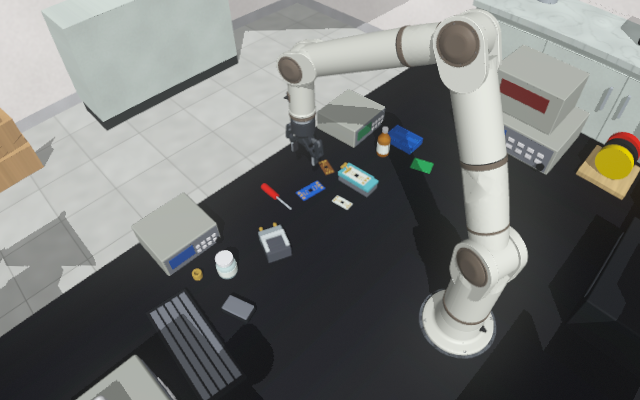

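The scene view shows the teal stand with the plate near (260,208) and the nest near (400,175). The side view has them at (358,178) and (273,241). I'll enlarge both.

```bash
python3 - <<'E'
import cv2,numpy as np
a=cv2.imread('pics/scene0.png');b=cv2.imread('pics/side0.png')
def c(im,x,y,w=66,h=50):
    return cv2.resize(im[y:y+h,x:x+w],(396,300),interpolation=cv2.INTER_CUBIC)
cv2.imwrite('pics/crop0.png',np.vstack([np.hstack([c(a,228,180),c(a,368,150)]),np.hstack([c(b,325,154),c(b,240,216)])]))
E
```

```text
(no output)
```

View pics/crop0.png

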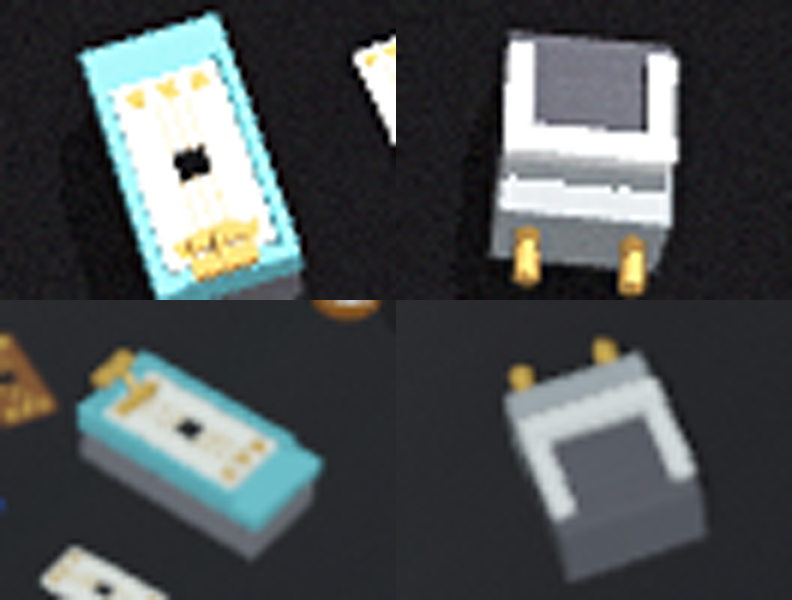

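View pics/wrist0.png

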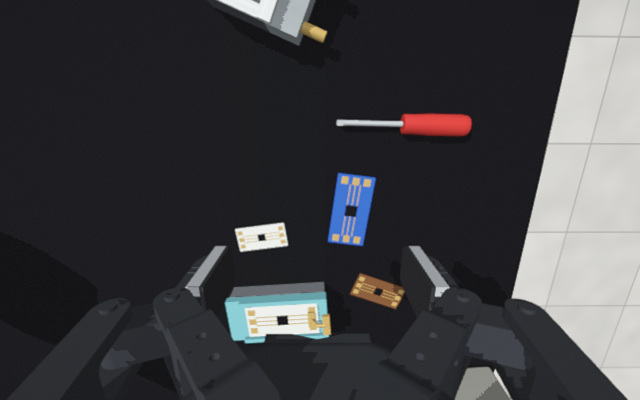

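The crops show the plate's black square at scene (259.8,207.2) and side (356.3,175.3). The stand's open end faces the robot, the clip is at the far end, and the nest opens toward the robot. The wrist view shows the stand at about (280,315).

```bash
cat > h.py <<'E'
import numpy as np,cv2
def ray(i,p):
    K=i["camera_matrix"];T=i["world_to_cam"]
    u=cv2.undistortPoints(np.array([[p]],float),K,i["D"])[0,0]
    R=T[:3,:3];return -R.T@T[:3,3],(lambda d:d/np.linalg.norm(d))(R.T@np.array([*u,1]))
def tri(*obs):
    A=np.zeros((3,3));b=np.zeros(3);rs=[ray(i,p) for i,p in obs]
    for c,d in rs:
        P=np.eye(3)-np.outer(d,d);A+=P;b+=P@c
    X=np.linalg.solve(A,b)
    return X,[1e3*np.linalg.norm((np.eye(3)-np.outer(d,d))@(X-c)) for c,d in rs]
def plane(i,p,z):
    c,d=ray(i,p);return c+d*(z-c[2])/d[2]
def proj(i,X):
    T=i["world_to_cam"];r,_=cv2.Rodrigues(T[:3,:3])
    return cv2.projectPoints(np.array(X,float).reshape(-1,1,3),r,T[:3,3],i["camera_matrix"],i["D"])[0][:,0]
E
python3 - <<'E'
import pickle;from h import *
np.set_printoptions(precision=4,suppress=True)
I={n:pickle.load(open(n+"0.pkl","rb"))[0] for n in("scene","side","wrist")}
A=lambda x,y:(228+x/6,180+y/6);B=lambda x,y:(368+(x-396)/6,150+y/6)
C=lambda x,y:(325+x/6,154+(y-300)/6);D=lambda x,y:(240+(x-396)/6,216+(y-300)/6)
for n,s,d in [("black",A(191,163),C(188,428)),("edge-",A(80,57),C(323,462)),("edge+",A(220,15),C(252,528)),
 ("nestfront-y",B(510,35),D(693,478)),("nestfront+y",B(679,55),D(560,517)),("seatback(top)",B(590,128),D(597,420))]:
    print(n,*tri((I["scene"],s),(I["side"],d)))
print(tri((I["scene"],A(191,163)),(I["side"],C(188,428)),(I["wrist"],(283,321))))
E
```

```text
black [ 0.598  -0.2092  0.0383] [np.float64(0.5442122706718189), np.float64(0.5442122706718034)]
edge- [ 0.5224 -0.2489  0.0327] [np.float64(1.724809908192391), np.float64(1.7248099081925092)]
edge+ [ 0.5178 -0.1792  0.0315] [np.float64(0.05314171596926609), np.float64(0.05314171596923428)]
nestfront-y [0.5351 0.1852 0.0463] [np.float64(0.38612358179954936), np.float64(0.3861235817996507)]
nestfront+y [0.5683 0.2562 0.0478] [np.float64(4.151040431199191), np.float64(4.151040431199277)]
seatback(top) [0.5998 0.1993 0.0507] [np.float64(1.9736960851709011), np.float64(1.9736960851708005)]
(array([ 0.5994, -0.2101,  0.0396]), [np.float64(1.3355567314460315), np.float64(2.072968368852914), np.float64(2.7052679239268347)])
```

```bash
python3 -m crank '[{"d": [-0.045,-0.01,0.017]},{"d": [-0.045,-0.01,0.017]},{"d": [-0.045,-0.01,0.017]},{"d": [-0.045,-0.01,0.017]},{"d": [-0.045,-0.01,0.017]}]'; python3 -m crank '[{},{}]' 0; cat > snap.py <<'E'
import sys,pickle,cv2
from station import manip,vision
n,name=sys.argv[1:3]
o=manip.observe();i=vision.camera_info(n);im=vision.get_image(n)
pickle.dump((i,im),open(name+".pkl","wb"));cv2.imwrite(f"pics/{name}.png",im[:,:,::-1])
print(o["time"],o["eef_pos"],o["eef_rot"])
E
python3 snap.py wrist w1
```

```text
time: 0.65
eef_pos: [0.5992, -0.2266, 0.3189]
eef_rot: [-180.0, -0.0, 90.0]
wrist_force: [0.6, -0.1, -0.4]
grip_width: 0.0851
grip_force: 0.0
time: 0.85
eef_pos: [0.5989, -0.227, 0.3185]
eef_rot: [-179.9, -0.0, 89.8]
wrist_force: [1.4, 2.0, -0.4]
grip_width: 0.0592
grip_force: 0.0
0.85 [ 0.59894637 -0.22703334  0.31850983] [-1.79879975e+02 -2.92652449e-02  8.97684778e+01]
```

View pics/w1.png

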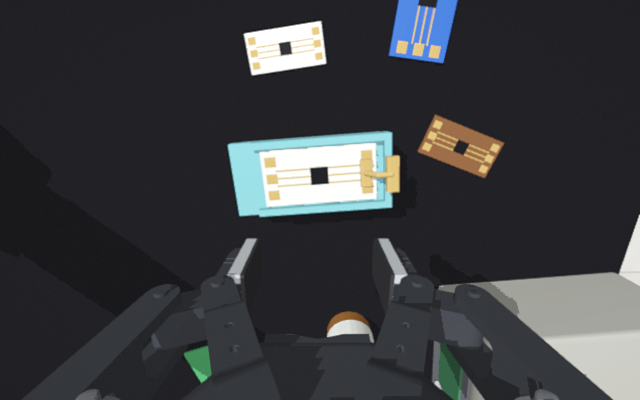

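The wrist view shows the plate from (260,152) to (378,205) with its black square at (319,176). The stand's open edge runs (229,144)–(240,216), and the clip is near (380,175).

```bash
python3 - <<'E'
import pickle;from h import *
np.set_printoptions(precision=4,suppress=True)
L=lambda n:pickle.load(open(n+".pkl","rb"))
def black(im,c,r=9):
    x,y=c;p=im[y-r:y+r+1,x-r:x+r+1].astype(int).sum(2)<250
    ys,xs=np.nonzero(p);return xs.mean()+x-r,ys.mean()+y-r
i0,m0=L("wrist0");i1,m1=L("w1");isc,msc=L("scene0");isd,msd=L("side0")
b0=black(m0,(283,321),6);b1=black(m1,(319,176),11);bs=black(msc,(260,207),4);bd=black(msd,(356,175),4)
print(b0,b1,bs,bd);print(tri((i0,b0),(i1,b1)));print(tri((isc,bs),(isd,bd),(i0,b0),(i1,b1)))
# masks in w1
R=m1[:,:,0].astype(int);G=m1[:,:,1].astype(int);B=m1[:,:,2].astype(int)
roi=np.zeros(R.shape,bool);roi[125:225,220:405]=1
white=roi&(R>200)&(B>170);teal=roi&(R<190)&(G>120)&(B>120)
for nm,mask,z in(("plate",white,.042),("deckall",teal|white,.042)):
    k=cv2.morphologyEx(mask.astype(np.uint8),cv2.MORPH_CLOSE,np.ones((9,9)))
    c=max(cv2.findContours(k,0,1)[0],key=cv2.contourArea)[:,0]
    P=np.array([plane(i1,p,z)[:2] for p in c])*1000
    r=cv2.minAreaRect(P.astype(np.float32));print(nm,r)
for n,p in(("edge+",(229,143.5)),("edge-",(239.5,216)),("far-",(392.5,208.5)),("far+",(390.5,132))):print(n,plane(i1,p,.04))
E
```

```text
(np.float64(282.17808219178085), np.float64(320.09589041095893)) (np.float64(318.9757085020243), np.float64(175.3846153846154)) (np.float64(259.6521739130435), np.float64(206.7391304347826)) (np.float64(356.0), np.float64(175.0))
(array([ 0.6003, -0.2093,  0.0419]), [np.float64(0.09691581292980708), np.float64(0.09691581292972444)])
(array([ 0.5995, -0.2092,  0.041 ]), [np.float64(0.9133171102355254), np.float64(1.2420915970481372), np.float64(0.8687208091446175), np.float64(0.9429547473105662)])
plate ((602.1649169921875, -209.03799438476562), (104.02983856201172, 50.73570251464844), 4.154206275939941)
deckall ((593.8546142578125, -209.79945373535156), (140.1511688232422, 69.23419189453125), 4.049605369567871)
edge+ [ 0.5229 -0.1812  0.04  ]
edge- [ 0.5264 -0.248   0.04  ]
far- [ 0.6681 -0.2413  0.04  ]
far+ [ 0.6615 -0.1722  0.04  ]
```

```bash
python3 -m crank '[{"d": [0.018,0.009,0.008]},{"d": [0,0,0.008],"turn_vec": [0,0,8.59]},{"d": [0,0,0.008],"turn_vec": [0,0,8.59]},{"d": [0,0,0.008],"turn_vec": [0,0,8.59]},{"d": [0,0,0.008],"turn_vec": [0,0,8.59]}]' 0 >/dev/null; python3 -m crank '[{"d": [0,0,0.008],"turn_vec": [0,0,8.59]},{"d": [0,0,0.008],"turn_vec": [0,0,8.59]},{"d": [0,0,0.008],"turn_vec": [0,0,8.59]},{"d": [0,0,0.008],"turn_vec": [0,0,8.59]},{"d": [0,0,0.008],"turn_vec": [0,0,8.59]}]'; python3 -m crank '[{"turn_vec": [0,0,8.59]},{},{}]'; python3 -m crank '[{}]'|grep -E "force|pos"
```

```text
time: 1.9
eef_pos: [0.6102, -0.204, 0.2401]
eef_rot: [-179.9, -0.1, 12.6]
wrist_force: [0.4, 0.2, -1.3]
grip_width: 0.0001
grip_force: 0.0
time: 2.2
eef_pos: [0.6099, -0.2049, 0.2402]
eef_rot: [-180.0, -0.1, 4.5]
wrist_force: [-0.1, 0.6, 0.1]
grip_width: -0.0001
grip_force: 0.0
eef_pos: [0.6096, -0.2059, 0.2402]
wrist_force: [0.5, -0.2, -0.0]
grip_force: 0.0
```

```bash
python3 -m crank '[{"d": [0,0.0015,0.008]},{"d": [0,0.0015,0.008]},{}]'|grep -E "wrist|pos"; python3 -m crank '[{"d": [0,0,0.002]},{}]'|grep -E "wrist|pos"; python3 -m crank '[{"d": [0,0,0.002]},{}]'|grep -E "wrist|pos"
```

```text
eef_pos: [0.6082, -0.2104, 0.2218]
wrist_force: [-0.0, 0.1, -1.0]
eef_pos: [0.6091, -0.21, 0.2213]
wrist_force: [-0.2, -0.1, 0.3]
eef_pos: [0.6092, -0.2099, 0.2196]
wrist_force: [0.1, 0.6, -0.1]
```

```bash
python3 -m crank '[{"d": [0,0,0.001]},{"d": [0,0,0.001]}]'|grep -E "wrist|pos"; python3 -m crank '[{"d": [0,0,0.001]},{}]'|grep -E "wrist|pos"
```

```text
eef_pos: [0.6093, -0.21, 0.2178]
wrist_force: [-0.3, -0.1, 0.8]
eef_pos: [0.6091, -0.2099, 0.2165]
wrist_force: [0.2, 0.5, -0.4]
```

```bash
python3 -m crank '[{"d": [0,0,0.001]},{}]'|grep -E "wrist|pos"
```

```text
eef_pos: [0.6092, -0.2099, 0.2156]
wrist_force: [0.7, -0.4, -0.1]
```

```bash
python3 -m crank '[{"d": [0,0,0.001]},{}]'|grep -E "wrist|pos"
```

```text
eef_pos: [0.6092, -0.21, 0.2146]
wrist_force: [-0.7, -0.1, -0.9]
```

```bash
python3 -m crank '[{"d": [0,0,0.001]},{}]'|grep -E "wrist|pos"
```

```text
eef_pos: [0.6093, -0.21, 0.2142]
wrist_force: [-2.7, 1.0, 5.2]
```

```bash
python3 -m crank '[{"d": [0,0,0.0005]},{}]'|grep -E "wrist|pos"; python3 -m crank '[{}]'|grep -E "wrist|pos"
```

```text
eef_pos: [0.6093, -0.21, 0.214]
wrist_force: [-1.7, -0.2, 6.9]
eef_pos: [0.6093, -0.21, 0.2141]
wrist_force: [-2.2, 0.8, 6.6]
```

```bash
python3 -m crank '[{"d": [0,0,0.0006]},{}]'|grep -E "wrist|pos"; python3 -m crank '[{}]'|grep -E "wrist|pos"
```

```text
eef_pos: [0.6094, -0.21, 0.2139]
wrist_force: [-3.1, 1.0, 8.6]
eef_pos: [0.6095, -0.21, 0.2139]
wrist_force: [-3.2, 1.4, 8.6]
```

```bash
python3 -m crank '[{"d": [-0.002,0,0]},{"d": [-0.003,0,0]},{"d": [-0.003,0,0]},{}]'|grep -E "wrist|pos"
```

```text
eef_pos: [0.6022, -0.2107, 0.214]
wrist_force: [1.5, 0.8, 7.4]
```

```bash
python3 -m crank '[{"d": [-0.003,0,0.0004]},{"d": [-0.003,0,0]},{"d": [-0.003,0,0]},{"d": [-0.003,0,0]}]'|grep -E "wrist|pos"; python3 snap.py wrist w2; python3 - <<'E'
import pickle;from h import *
i,m=pickle.load(open("w2.pkl","rb"));cv2.imwrite("pics/w2s.png",cv2.resize(m[:,:,::-1],(480,300),interpolation=3))
E
```

```text
eef_pos: [0.5909, -0.2116, 0.214]
wrist_force: [2.9, 0.4, 7.2]
5.4 [ 0.59094145 -0.21159013  0.21399965] [179.91245981  -0.29993017   4.11591211]
```

View pics/w2.png

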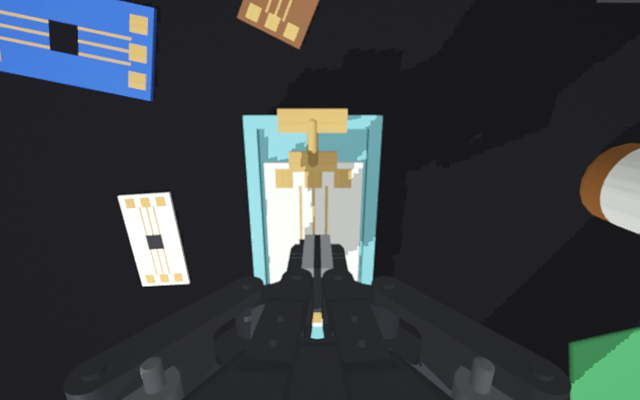

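The plate's far edge is visible at row 163, columns 265–367, just leaving the clip. I'll check that it followed the tip.

```bash
python3 - <<'E'
import pickle;from h import *
i,m=pickle.load(open("w2.pkl","rb"))
for p in((266,163.5),(366,163.5)):print(plane(i,p,.042))
E
python3 -m crank '[{"d": [-0.004,0,0.0003]},{"d": [-0.004,0,0]},{"d": [-0.004,0,0]},{"d": [-0.004,0,0]},{"d": [-0.002,0,0]}]'|grep -E "wrist|pos"
```

```text
[ 0.6382314  -0.18317462  0.042     ]
[ 0.64179469 -0.23350259  0.042     ]
eef_pos: [0.5728, -0.2132, 0.2141]
wrist_force: [2.2, -0.8, 9.5]
```

```bash
python3 snap.py wrist w3; python3 - <<'E'
import pickle;from h import *
i,m=pickle.load(open("w3.pkl","rb"))
for c in (275,285,347,357):
    col=m[100:260,c].astype(int);g=np.diff(col[:,0]); k=np.argmax(g)
    print(c,100+k,g[k],plane(i,(c,100.5+k),.042), [tuple(m[r,c]) for r in range(96+k,106+k,3)])
i,m=pickle.load(open("w2.pkl","rb"))
for c in (275,357):
    col=m[100:260,c].astype(int);g=np.diff(col[:,0]); k=np.argmax(g);print(c,100+k,g[k],plane(i,(c,100.5+k),.042))
E
```

```text
5.95 [ 0.57282133 -0.21323814  0.21409182] [179.88747195  -0.29760759   4.0948347 ]
275 161 68 [ 0.62141945 -0.18936828  0.042     ] [(np.uint8(160), np.uint8(226), np.uint8(232)), (np.uint8(108), np.uint8(167), np.uint8(174)), (np.uint8(242), np.uint8(244), np.uint8(239)), (np.uint8(253), np.uint8(255), np.uint8(251))]
285 161 67 [ 0.62177156 -0.19439418  0.042     ] [(np.uint8(134), np.uint8(197), np.uint8(203)), (np.uint8(108), np.uint8(166), np.uint8(172)), (np.uint8(242), np.uint8(244), np.uint8(239)), (np.uint8(253), np.uint8(255), np.uint8(251))]
347 253 41 [ 0.57269142 -0.23072098  0.042     ] [(np.uint8(193), np.uint8(196), np.uint8(192)), (np.uint8(192), np.uint8(195), np.uint8(190)), (np.uint8(252), np.uint8(255), np.uint8(251)), (np.uint8(252), np.uint8(255), np.uint8(251))]
357 161 66 [ 0.62431904 -0.23057052  0.042     ] [(np.uint8(109), np.uint8(168), np.uint8(174)), (np.uint8(107), np.uint8(164), np.uint8(171)), (np.uint8(242), np.uint8(244), np.uint8(239)), (np.uint8(252), np.uint8(255), np.uint8(250))]
275 114 73 [ 0.66236837 -0.18701175  0.042     ]
357 161 66 [ 0.64248387 -0.22885903  0.042     ]
```

```bash
python3 -m crank '[{"d": [-0.004,0,0]},{"d": [-0.004,0,0]},{"d": [-0.004,0,0]},{"d": [-0.004,0,0]}]'|grep -E "wrist|pos";python3 -m crank '[{"d": [-0.004,0,0]},{"d": [-0.004,0,0]},{"d": [-0.004,0,0]},{"d": [-0.003,0,0]},{}]'|grep -E "wrist|pos"; python3 snap.py wrist w4; python3 - <<'E'
import pickle;from h import *
i,m=pickle.load(open("w4.pkl","rb"))
for c in (275,285,357):
    col=m[100:260,c].astype(int);g=np.diff(col[:,0]); k=np.argmax(g);print(c,100+k,g[k],plane(i,(c,100.5+k),.042))
E
```

```text
eef_pos: [0.5571, -0.2143, 0.214]
wrist_force: [1.5, 0.7, 9.5]
eef_pos: [0.5416, -0.2155, 0.2139]
wrist_force: [0.1, -0.1, 11.2]
6.9 [ 0.54162548 -0.21554346  0.21394308] [179.89085808  -0.25336068   4.08730817]
275 161 68 [ 0.59014892 -0.19172598  0.042     ]
285 161 67 [ 0.59049984 -0.19674586  0.042     ]
357 161 67 [ 0.59303867 -0.23287864  0.042     ]
```

```bash
python3 -m crank '[{"d": [0,0,-0.01]},{"d": [0,0,-0.03]},{"d": [-0.019,0,0]},{"d": [-0.0187,0,0]},{}]' 0 |grep -E "wrist|pos";python3 -m crank '[{},{},{},{}]' 0.085; python3 snap.py wrist w5; python3 - <<'E'
import pickle;from h import *
i,m=pickle.load(open("w5.pkl","rb"))
for c in (285,290,300,340):
    col=m[60:230,c].astype(int);g=np.diff(col[:,0]); print(c,[(60+k,g[k],plane(i,(c,60.5+k),.042).round(4)) for k in np.argsort(-abs(g))[:3]])
i,_=pickle.load(open("w2.pkl","rb"));print(plane(i,(582,170),.13),plane(i,(582,170),.08))
E
```

```text
eef_pos: [0.5, -0.2181, 0.2516]
wrist_force: [0.1, 0.3, 0.0]
time: 7.85
eef_pos: [0.5033, -0.2174, 0.2517]
eef_rot: [-180.0, -0.0, 4.1]
wrist_force: [-1.6, 0.9, 0.2]
grip_width: 0.0584
grip_force: 0.0
7.85 [ 0.50334114 -0.21736243  0.25173892] [-1.79990658e+02 -7.50511639e-03  4.13614379e+00]
285 [(np.int64(86), np.int64(75), array([ 0.5891, -0.1927,  0.042 ])), (np.int64(87), np.int64(35), array([ 0.5885, -0.1927,  0.042 ])), (np.int64(109), np.int64(13), array([ 0.576 , -0.1932,  0.042 ]))]
290 [(np.int64(86), np.int64(88), array([ 0.5893, -0.1956,  0.042 ])), (np.int64(87), np.int64(35), array([ 0.5887, -0.1957,  0.042 ])), (np.int64(84), np.int64(-19), array([ 0.5904, -0.1956,  0.042 ]))]
300 [(np.int64(86), np.int64(76), array([ 0.5897, -0.2015,  0.042 ])), (np.int64(87), np.int64(34), array([ 0.5891, -0.2016,  0.042 ])), (np.int64(83), np.int64(-24), array([ 0.5914, -0.2014,  0.042 ]))]
340 [(np.int64(86), np.int64(78), array([ 0.5914, -0.2251,  0.042 ])), (np.int64(180), np.int64(40), array([ 0.5345, -0.2305,  0.042 ])), (np.int64(87), np.int64(36), array([ 0.5908, -0.2251,  0.042 ]))]
[ 0.65839414 -0.25984781  0.13      ] [ 0.65159414 -0.30792004  0.08      ]
```

View pics/w5.png

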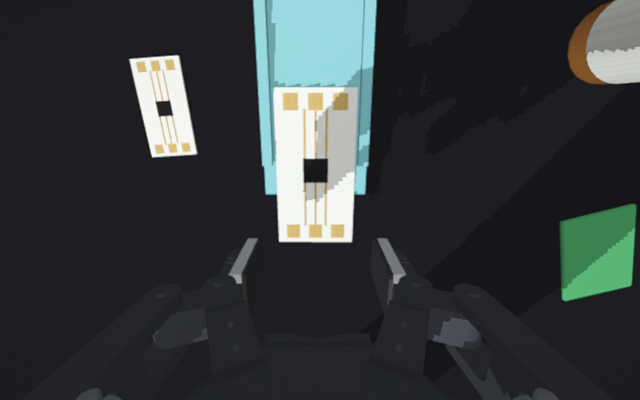

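The plate overhangs the stand: the stand edge is at row 194, the plate's near end at row 241 (cols 279–352), and the black square at (315,170). The fingers straddle it nicely.

```bash
python3 - <<'E'
import pickle;from h import *
i,m=pickle.load(open("w5.pkl","rb"))
for n,p,z in(("near+",(279,241.5),.041),("near-",(352.5,241.5),.041),("far+",(273.5,87),.041),("far-",(358,87),.041),("edge",(270,194),.039),("edge",(360,194),.039),("black",(315.5,170),.041)):print(n,plane(i,p,z))
E
python3 -m crank '[{"d": [0.002,0,0.015]},{"d": [0,0,0.015]},{"d": [0,0,0.01]},{"d": [0,0,0.01]},{}]' 0.085
```

```text
near+ [ 0.4876668  -0.19231673  0.041     ]
near- [ 0.4913453  -0.24338592  0.041     ]
far+ [ 0.58837894 -0.1857688   0.041     ]
far- [ 0.59193431 -0.23585671  0.041     ]
edge [ 0.52117226 -0.18496447  0.039     ]
edge [ 0.52547332 -0.24497561  0.039     ]
black [ 0.54005091 -0.21416252  0.041     ]
time: 8.4
eef_pos: [0.5038, -0.2171, 0.1997]
eef_rot: [-179.9, 0.2, 4.1]
wrist_force: [-0.5, -0.9, -0.3]
grip_width: 0.0849
grip_force: 0.0
```

```bash
python3 -m crank '[{"d": [0,0.0005,0.005]},{}]' |grep -E "wrist|pos|width"; python3 -m crank '[{},{},{},{},{}]' 0.04
```

```text
eef_pos: [0.5048, -0.218, 0.1966]
wrist_force: [-0.2, 0.3, 0.8]
grip_width: 0.0849
time: 9.1
eef_pos: [0.5052, -0.2181, 0.1975]
eef_rot: [180.0, -0.1, 4.1]
wrist_force: [-0.5, -0.2, 5.5]
grip_width: 0.0477
grip_force: 60.8
```

```bash
python3 -m crank '[{"d": [0,0,-0.002]},{"d": [0,0,-0.004]},{"d": [0,0,-0.008]},{"d": [0,0,-0.012]},{"d": [0,0,-0.012]}]'|grep -E "wrist|pos|grip"; python3 -m crank '[{"d": [0,0,-0.02]},{"d": [0,-0.01,-0.02]},{"d": [0,-0.02,-0.01]},{"d": [0,-0.03,0]},{"d": [0,-0.04,0]}]'|grep -E "wrist|pos|grip";python3 -m crank '[{"d": [0,-0.045,0]},{"d": [0,-0.045,0]},{"d": [0,-0.045,0]},{"d": [0,-0.035,0]},{"d": [0,-0.025,0]}]'|grep -E "wrist|pos|grip";python3 -m crank '[{"d": [0,-0.015,0]},{},{}]'|grep -E "wrist|pos|grip"; python3 snap.py wrist w6
```

```text
eef_pos: [0.5048, -0.218, 0.2359]
wrist_force: [0.3, -0.3, -0.7]
grip_width: 0.0472
grip_force: 61.6
eef_pos: [0.4979, -0.1191, 0.2868]
wrist_force: [1.3, 0.1, -0.4]
grip_width: 0.0479
grip_force: 61.6
eef_pos: [0.4834, 0.0794, 0.2862]
wrist_force: [0.8, -0.0, -0.8]
grip_width: 0.048
grip_force: 61.6
eef_pos: [0.4828, 0.0909, 0.2856]
wrist_force: [-0.6, -1.0, -0.7]
grip_width: 0.0476
grip_force: 61.6
10.9 [0.48278007 0.09085771 0.28559168] [ 1.79976578e+02 -5.17673284e-02  4.12654328e+00]
```

View pics/w6.png

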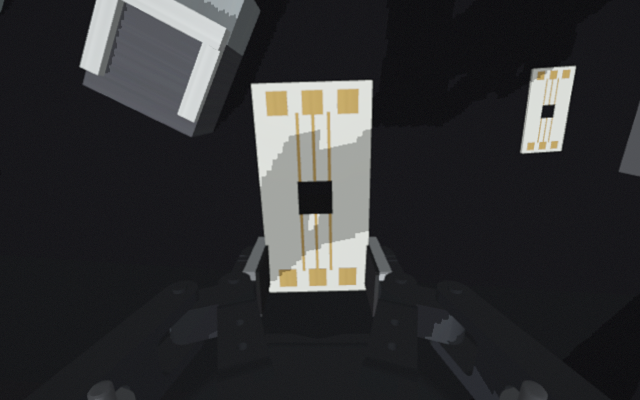

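The plate is held straight (corners (252,84),(372,80),(366,290),(269,292)). The nest is upper left: border front ends are at (80,67)/(103,75) and (178,118)/(197,124), and the back inner corner is at about (205,40).

```bash
python3 - <<'E'
import pickle;from h import *
np.set_printoptions(precision=4,suppress=True)
i,m=pickle.load(open("w6.pkl","rb"))
for n,p in(("L out",(80,67)),("L in",(103,74)),("R in",(178,118)),("R out",(196,124)),("back in R",(205,42)),("back out R",(226,48)),("floor front L",(84,85)),("floor front R",(193,136))):print(n,plane(i,p,.052)[:2],plane(i,p,.045)[:2])
# plate in tool frame
T=i["world_to_cam"];obj=np.array([[50,25,3],[50,-25,3],[-50,-25,3],[-50,25,3],[0,0,3]])*1e-3
img=np.array([[252,84.5],[372,80.5],[366,290.5],[269.5,292.5],[315.5,197.5]])
ok,r,t=cv2.solvePnP(obj,img,i["camera_matrix"],i["D"])
C=np.eye(4);C[:3,:3]=cv2.Rodrigues(r)[0];C[:3,3]=t[:,0]
W=np.linalg.inv(T)@C;print(W)
from scipy.spatial.transform import Rotation as Ro
print(Ro.from_matrix(W[:3,:3]).as_euler('xyz',True))
d=W[:3,3]-np.array([.48278,.09086,.28559]);print("plate in tool:",Ro.from_euler('xyz',[179.98,-.05,4.13],True).inv().apply(d))
print(proj(i,W[:3,3]+ (W[:3,:3]@obj.T).T)-img)
E
```

```text
L out [0.5732 0.254 ] [0.5737 0.2595]
L in [0.5698 0.2393] [0.5702 0.2442]
R in [0.5447 0.1911] [0.5443 0.1943]
R out [0.5415 0.1788] [0.5409 0.1817]
back in R [0.5935 0.1705] [0.5948 0.1731]
back out R [0.5909 0.157 ] [0.5921 0.1591]
floor front L [0.562  0.2531] [0.5622 0.2585]
floor front R [0.5331 0.1813] [0.5323 0.1843]
[[ 0.9952 -0.0966  0.0177  0.518 ]
 [ 0.0965  0.9953  0.004   0.0936]
 [-0.018  -0.0022  0.9998  0.1265]
 [ 0.      0.      0.      1.    ]]
[-0.1279  1.0316  5.5413]
plate in tool: [ 0.0352 -0.0003  0.1591]
[[ 0.024  -0.259 ]
 [-0.0389  0.3593]
 [ 0.7227 -0.1562]
 [-0.3318 -0.1885]
 [-0.3398  0.1996]]
```

```bash
python3 -m crank '[{"d": [0,-0.02,0]},{"d": [0,-0.04,0]},{"d": [0,-0.045,0]},{"d": [0,-0.04,0]},{"d": [-0.002,-0.021,0]}]'|grep -E "wrist|pos|grip"; python3 -m crank '[{"turn_vec": [0,0,6.75]},{"turn_vec": [0,0,6.75]},{"turn_vec": [0,0,6.75]},{"turn_vec": [0,0,6.75]},{}]'|grep -E "wrist|pos|grip|rot";python3 -m crank '[{},{}]'|grep -E "wrist|pos|grip|rot"; python3 snap.py wrist w7
```

```text
eef_pos: [0.4689, 0.259, 0.2854]
wrist_force: [-0.5, 0.2, -0.1]
grip_width: 0.0475
grip_force: 61.7
eef_pos: [0.4695, 0.2551, 0.285]
eef_rot: [180.0, -0.0, -23.1]
wrist_force: [0.1, -0.1, 0.0]
grip_width: 0.0478
grip_force: 61.7
eef_pos: [0.4691, 0.256, 0.285]
eef_rot: [180.0, -0.0, -22.8]
wrist_force: [-0.3, 0.2, 0.5]
grip_width: 0.0473
grip_force: 61.7
12.15 [0.46907374 0.25604952 0.28496748] [ 1.79994474e+02 -6.50788252e-03 -2.28273173e+01]
```

View pics/w7.png

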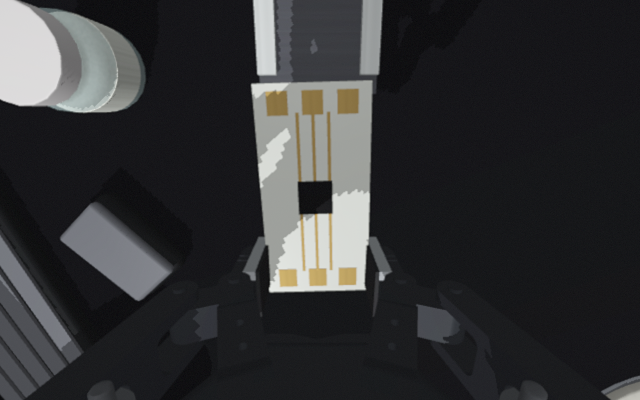

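The nest pocket is directly ahead of the plate: left border's front end at (257–276,75), right at (360–379,76). The jar's edge is at (143,75) and the mouse is at left (120,250).

```bash
python3 - <<'E'
import pickle;from h import *
np.set_printoptions(precision=4,suppress=True)
a,m=pickle.load(open("w6.pkl","rb"));b,m2=pickle.load(open("w7.pkl","rb"))
for n,p,q in(("L out",(80,67),(256.5,75)),("L in",(103,74),(276,75.5)),("R in",(178,118),(359.5,76.5)),("R out",(196,124),(379,77.5))):print(n,*tri((a,p),(b,q)),plane(b,q,.047))
for q in ((276.5,10),(276,75),(363.5,10),(359.5,76)):print(plane(b,q,.047))
print("jar",plane(b,(145,75),.08),plane(b,(130,100),.08),"mouse",plane(b,(188,240),.03))
for r in (8,30,60):print(r,[int(v) for v in m2[r,250:390,0]][::2])
E
```

```text
L out [0.5734 0.2555 0.0502] [np.float64(0.06435125174559922), np.float64(0.06435125174531385)] [0.574  0.2559 0.047 ]
L in [0.5696 0.2442 0.0448] [np.float64(0.6854215857933055), np.float64(0.6854215857932224)] [0.5686 0.2439 0.047 ]
R in [0.5452 0.1924 0.0494] [np.float64(0.701978954080866), np.float64(0.7019789540807855)] [0.546  0.1921 0.047 ]
R out [0.5407 0.1804 0.0479] [np.float64(0.44899246136676985), np.float64(0.44899246136646015)] [0.5403 0.1801 0.047 ]
[0.6037 0.227  0.047 ]
[0.5689 0.2438 0.047 ]
[0.5821 0.1759 0.047 ]
[0.5463 0.192  0.047 ]
jar [0.5934 0.3099 0.08  ] [0.5852 0.3255 0.08  ] mouse [0.4812 0.3722 0.03  ]
8 [21, 37, 187, 205, 206, 211, 209, 206, 205, 206, 208, 197, 83, 58, 73, 86, 86, 86, 86, 86, 76, 59, 59, 59, 58, 60, 58, 60, 58, 58, 57, 59, 57, 59, 58, 59, 58, 57, 58, 58, 58, 58, 56, 59, 57, 58, 58, 58, 59, 57, 59, 58, 58, 58, 56, 57, 108, 153, 151, 156, 156, 154, 152, 151, 152, 155, 80, 12, 16, 14]
30 [21, 17, 96, 208, 206, 210, 211, 209, 207, 207, 207, 210, 145, 72, 88, 88, 87, 88, 88, 88, 89, 60, 59, 61, 59, 60, 61, 60, 59, 60, 59, 59, 61, 61, 61, 60, 59, 59, 60, 59, 60, 60, 59, 59, 59, 59, 59, 60, 60, 59, 60, 59, 60, 59, 59, 68, 143, 153, 153, 157, 156, 153, 152, 152, 154, 135, 19, 13, 13, 18]
60 [22, 22, 18, 126, 208, 207, 212, 211, 208, 207, 207, 208, 201, 91, 58, 80, 88, 88, 88, 88, 70, 58, 59, 59, 58, 59, 59, 58, 58, 60, 59, 59, 58, 59, 60, 59, 60, 59, 58, 58, 60, 59, 58, 59, 58, 58, 58, 59, 58, 59, 59, 57, 58, 58, 59, 106, 154, 152, 157, 156, 153, 152, 153, 153, 154, 40, 13, 17, 16, 16]
```

```bash
python3 -m crank '[{"d": [0.01,0,0],"turn_vec": [0,0,0.8]},{"d": [0.017,-0.001,0],"turn_vec": [0,0,0.8]},{"d": [0.016,0,0],"turn_vec": [0,0,0.8]},{"d": [0.01,0,0.005],"turn_vec": [0,0,0.8]},{"d": [0,0,0.015]}]'|grep -E "wrist|pos|grip"; python3 -m crank '[{"d": [0,0,0.018]},{"d": [0,0,0.018]},{"d": [0,0,0.01]},{"d": [0,0,0.004]},{}]'|grep -E "wrist|pos|grip|rot";python3 -m crank '[{}]'|grep -E "wrist|pos|rot"; python3 snap.py wrist w8;python3 snap.py scene s8
```

```text
eef_pos: [0.5205, 0.2345, 0.2655]
wrist_force: [-0.2, -0.5, -1.1]
grip_width: 0.0479
grip_force: 61.7
eef_pos: [0.5171, 0.236, 0.214]
eef_rot: [179.9, 0.1, -26.1]
wrist_force: [0.3, -0.4, 0.0]
grip_width: 0.0474
grip_force: 61.7
eef_pos: [0.5178, 0.2362, 0.2153]
eef_rot: [-180.0, -0.0, -26.1]
wrist_force: [-0.4, -0.3, -0.3]
13.3 [0.51779772 0.23619922 0.21532628] [-1.79960527e+02 -2.54891020e-02 -2.60899359e+01]
13.35 [0.51791359 0.23621265 0.21559324] [-1.79939211e+02 -4.36011294e-02 -2.60935083e+01]
```

View pics/w8.png

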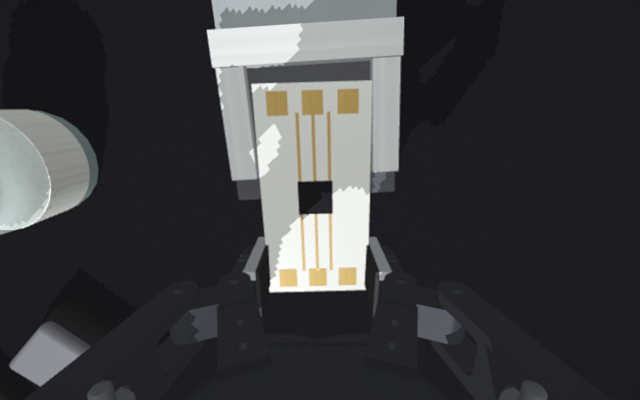

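The plate sits above the pocket, just short of the back stop: plate far end at row 82, back stop face near rows 62–80. The inner borders run about (246,70)–(257,178) on the left and (372,60)–(373,170) on the right. I'll compute the gaps numerically.

```bash
python3 - <<'E'
import pickle;from h import *
np.set_printoptions(precision=4,suppress=True)
b,m=pickle.load(open("w8.pkl","rb"))
for r in (90,150,170):print(r,"L",[int(v) for v in m[r,236:268,0]],"R",[int(v) for v in m[r,364:404,0]])
print("col310",[int(v) for v in m[40:90,290,0]])
u=np.array([np.cos(np.radians(-24.5)),np.sin(np.radians(-24.5))]);v=np.array([-u[1],u[0]]);s=np.array([.5572,.2180])
def loc(p,z):
    d=plane(b,p,z)[:2]-s;return d@u*1e3,d@v*1e3
for n,p,z in(("bL",(246,75),.048),("bL2",(257,178),.048),("bR",(372,70),.048),("bR2",(372.5,168),.048),("pFL",(252.5,84.5),.0595),("pFR",(372,80.5),.0595),("pNL",(269.5,292),.0595),("pNR",(366,290),.0595),("blk",(315.5,197),.0595),("stopL",(248,67),.052),("stopR",(371,60),.052)):print(n,np.round(loc(p,z),1))
E
```

```text
90 L [173, 173, 173, 173, 174, 174, 175, 177, 177, 166, 138, 117, 107, 84, 77, 147, 218, 242, 234, 211, 189, 185, 185, 186, 185, 185, 187, 187, 184, 184, 182, 182] R [186, 185, 185, 186, 186, 186, 185, 175, 158, 167, 176, 174, 174, 172, 173, 177, 179, 180, 179, 178, 179, 176, 176, 174, 174, 174, 173, 173, 174, 173, 174, 175, 176, 176, 177, 157, 91, 30, 18, 22]
150 L [178, 177, 176, 176, 174, 173, 173, 173, 173, 172, 173, 172, 172, 177, 202, 226, 234, 201, 128, 106, 122, 212, 242, 242, 241, 241, 241, 241, 241, 241, 241, 241] R [183, 183, 183, 183, 184, 183, 156, 121, 129, 161, 174, 173, 172, 173, 173, 175, 178, 179, 178, 177, 176, 175, 174, 174, 173, 172, 173, 173, 173, 173, 173, 174, 175, 175, 131, 54, 21, 23, 25, 28]
170 L [173, 176, 178, 178, 176, 176, 175, 174, 173, 173, 173, 173, 173, 172, 173, 172, 173, 174, 174, 161, 134, 118, 153, 220, 242, 242, 241, 241, 242, 242, 242, 241] R [183, 184, 183, 184, 184, 171, 128, 96, 123, 160, 173, 175, 174, 171, 173, 175, 178, 179, 177, 177, 176, 175, 175, 173, 173, 166, 162, 162, 160, 155, 149, 146, 146, 135, 88, 36, 27, 30, 28, 28]
col310 [232, 233, 233, 235, 235, 237, 237, 237, 238, 238, 236, 234, 232, 231, 231, 232, 233, 227, 205, 182, 178, 169, 136, 116, 115, 103, 73, 69, 71, 72, 71, 71, 71, 71, 70, 71, 71, 71, 72, 72, 72, 76, 126, 172, 188, 188, 188, 187, 187, 187]
bL [47.  29.2]
bL2 [-0.4 28.5]
bR [ 47.4 -27. ]
bR2 [  3.  -28.4]
pFL [42.  24.3]
pFR [ 42.1 -25.1]
pNL [-58.1  25. ]
pNR [-58.3 -24.7]
blk [-7.5 -0.3]
stopL [49.7 27.2]
stopR [ 50.9 -25.8]
```

```bash
python3 -m crank '[{"d": [0,0,0.005]},{"d": [0,0,0.005]},{}]'|grep -E "wrist|pos"; python3 -m crank '[{"d": [0,0,0.001]},{}]'|grep -E "wrist|pos"; python3 -m crank '[{"d": [0,0,0.001]},{}]'|grep -E "wrist|pos"
```

```text
eef_pos: [0.5173, 0.2359, 0.2043]
wrist_force: [-0.5, 0.4, -1.5]
eef_pos: [0.5176, 0.236, 0.204]
wrist_force: [-0.1, -0.4, 1.2]
eef_pos: [0.5178, 0.2361, 0.2033]
wrist_force: [0.6, -0.1, 4.4]
```

```bash
python3 -m crank '[{},{}]'|grep -E "wrist|pos"; python3 -m crank '[{"d": [0,0,0.0005]},{}]'|grep -E "wrist|pos"
```

```text
eef_pos: [0.5178, 0.2361, 0.2033]
wrist_force: [-0.0, 0.3, 4.3]
eef_pos: [0.5178, 0.2361, 0.2028]
wrist_force: [-1.4, 0.1, 5.7]
```

```bash
python3 -m crank '[{"d": [0.002,0,0]},{"d": [0.002,0,0]},{"d": [0.001,0,0]},{}]'|grep -E "wrist|pos"; python3 -m crank '[{"d": [0.001,0,0]},{}]'|grep -E "wrist|pos"; python3 -m crank '[{"d": [0.001,0,0]},{}]'|grep -E "wrist|pos"
```

```text
eef_pos: [0.5225, 0.2342, 0.203]
wrist_force: [-0.7, 0.4, 6.6]
eef_pos: [0.5233, 0.2339, 0.2031]
wrist_force: [0.2, 0.1, 7.9]
eef_pos: [0.5242, 0.2335, 0.2031]
wrist_force: [-0.9, 0.5, 6.5]
```

```bash
python3 -m crank '[{"d": [0.001,0,0]},{}]'|grep -E "wrist|pos"; python3 -m crank '[{"d": [0.0005,0,0]},{}]'|grep -E "wrist|pos"
```

```text
eef_pos: [0.5251, 0.2331, 0.2031]
wrist_force: [-0.5, 0.4, 7.6]
eef_pos: [0.5253, 0.233, 0.2031]
wrist_force: [-1.9, 0.8, 8.2]
```

```bash
python3 -m crank '[{"d": [0.0005,0,0]},{}]'|grep -E "wrist|pos"; python3 -m crank '[{"d": [0.0005,0,0]},{}]'|grep -E "wrist|pos"
```

```text
eef_pos: [0.5255, 0.2329, 0.2031]
wrist_force: [-2.9, 1.3, 9.6]
eef_pos: [0.5256, 0.2329, 0.2031]
wrist_force: [-3.1, 0.7, 9.1]
```

```bash
python3 -m crank '[{"d": [0.0005,0,-0.0005]},{}]'|grep -E "wrist|pos"; python3 -m crank '[{"d": [0.0005,0,-0.0005]},{}]'|grep -E "wrist|pos"
```

```text
eef_pos: [0.5257, 0.2329, 0.2032]
wrist_force: [-3.5, 1.1, 8.2]
eef_pos: [0.5259, 0.2327, 0.2034]
wrist_force: [-4.8, 3.1, 7.1]
```

```bash
python3 -m crank '[{},{},{},{},{}]' 0.085|grep -E "wrist|pos|width"; python3 -m crank '[{"d": [-0.002,0,-0.005]},{"d": [0,0,-0.015]},{"d": [0,0,-0.025]},{"d": [0,0,-0.02]},{}]'|grep -E "wrist|pos";python3 -m crank '[{},{}]'|grep -E "wrist|pos"; python3 snap.py wrist w9; python3 - <<'E'
import pickle;from h import *
np.set_printoptions(precision=4,suppress=True)
b,m=pickle.load(open("w9.pkl","rb"))
u=np.array([np.cos(np.radians(-24.5)),np.sin(np.radians(-24.5))]);v=np.array([-u[1],u[0]]);s=np.array([.5572,.2180])
def W(x,y,z):return [*(s+x*u+y*v),z]
E=proj(b,[W(.05,.025,.046),W(.05,-.025,.046),W(-.05,-.025,.046),W(-.05,.025,.046),W(0,0,.046)]);print(E)
cx,cy=E[4].astype(int);p=m[cy-18:cy+19,cx-18:cx+19].astype(int).sum(2)<150
ys,xs=np.nonzero(p);q=(xs.mean()+cx-18,ys.mean()+cy-18);print("black",q,(plane(b,q,.046)[:2]-s)@np.c_[u,v]*1e3)
fx=int(E[:2,0].mean());r0=int(E[0,1])
for dx in(-25,0,25):print("far col",fx+dx,r0-16,[int(t) for t in m[r0-16:r0+14,fx+dx,0]])
nx=int(E[2:4,0].mean());r1=int(E[2,1])
for dx in(-25,25):print("near col",r1-10,[int(t) for t in m[r1-10:r1+10,nx+dx,0]])
E
```

```text
eef_pos: [0.5271, 0.2311, 0.2033]
wrist_force: [0.7, 0.7, 0.4]
grip_width: 0.0848
eef_pos: [0.5268, 0.233, 0.2728]
wrist_force: [1.0, -0.4, -0.3]
eef_pos: [0.5248, 0.2321, 0.2682]
wrist_force: [-0.1, -0.3, -0.0]
17.7 [0.52484117 0.23210654 0.26824376] [ 1.79974224e+02  2.39038859e-02 -2.60967939e+01]
[[272.3309  92.6267]
 [351.1102  90.1898]
 [350.3185 234.7618]
 [282.4264 236.5405]
 [314.1733 168.8677]]
black (np.float64(313.89709172259506), np.float64(168.88590604026845)) [-0.0072  0.1894]
far col 286 76 [151, 151, 153, 153, 157, 174, 177, 158, 151, 149, 150, 151, 152, 152, 135, 121, 145, 161, 161, 160, 155, 143, 136, 135, 135, 135, 135, 135, 135, 135]
far col 311 76 [154, 156, 156, 157, 158, 155, 153, 152, 152, 152, 152, 153, 147, 127, 127, 172, 207, 217, 217, 211, 198, 190, 189, 189, 190, 190, 190, 189, 189, 189]
far col 336 76 [156, 157, 157, 157, 155, 152, 151, 151, 154, 176, 200, 192, 137, 129, 194, 217, 218, 217, 212, 200, 191, 190, 191, 191, 191, 191, 190, 190, 191, 191]
near col 224 [197, 197, 197, 198, 198, 198, 199, 199, 200, 203, 215, 221, 222, 187, 108, 32, 19, 24, 22, 20]
near col 224 [188, 188, 188, 188, 188, 189, 188, 190, 204, 214, 218, 218, 166, 58, 18, 21, 20, 22, 21, 19]
```

```bash
python3 -c "
from station import ticket;print(ticket.finish_job())"
```

```text
the job is handed in; nothing more can be done
None
```

I laid the plate flat in the fixture against the back stop (the last camera check put it within about 1 mm of the seat), highest reading while pressing or pushing about 11 N, and handed the job in at about 18 s with the gripper open and clear.

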